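# Clean up the mixing desk: empty the paint pot, then rub down the sloping slab

## Task

Clean up after painting: first tip the three dried paint lumps out of the steel pot into the black waste tray and stand the pot upright again in the middle of its cork coaster. Then take the rubbing block by its handle and, with its sole flat and lightly pressed against the sloping slab, rub slowly along the stained strip from the red mark to the blue mark without lifting off, and stand the block, sole down, back in the middle of its rubber pad. Keep the slab as it is set and leave the bystanders where they are.

Things in the scene. Friction and masses are not known exactly. Their poses are not given: they have to be found in the camera images.
- pot: small open cylindrical steel pot: 56 mm outside diameter, 62 mm tall, 3 mm wall, 5 mm floor, 130 g, holding three lumps of dried paint; origin at the centre of its underside, z up its axis to the mouth
- pot_mouth (a point): centre of the pot's mouth, 62 mm above its underside
- coaster: round cork coaster fixed to the table, 88 mm across, 4 mm thick, on which the pot stands; origin at the centre of its underside
- lump0: red rounded lump of dried paint, about 19 x 19 x 14 mm, 12 g, starts in the pot; origin at its centre
- lump1: yellow rounded lump of dried paint, about 19 x 19 x 14 mm, 12 g, starts in the pot; origin at its centre
- lump2: blue rounded lump of dried paint, about 19 x 19 x 14 mm, 12 g, starts in the pot; origin at its centre
- tray: black square open waste tray fixed to the table, 130 x 130 mm outside, 40 mm tall, 4 mm walls and floor; origin at the centre of its underside, x and y along its sides
- block: wooden rubbing block on an orange sole: foot 70 (x) x 44 (y) mm up to 32 mm height, above it a handle 60 (x) x 26 (y) mm from 32 to 63 mm height, to be gripped across y; 170 g. The sole is sprung: it gives up to 8 mm, pushing back with 2.5 N at first touch, 7 N when fully in. Origin at the centre of the sole's underside, z up to the handle
- pad: black rubber pad fixed to the table, 110 (x) x 90 (y) x 8 mm thick, on which the block stands; origin at the centre of its underside
- desk: dark wooden base of the mixing desk, fixed, 210 mm (x) x 290 mm (y) x 18 mm thick, with two posts 22 x 12 mm, 140 mm tall, beside the slab at x = +35 mm, y = +-139 mm; origin at the centre of its underside
- slab: white mixing slab of the desk, 200 mm (x, up the slope) x 260 mm (y) x 12 mm thick, sloping up towards the robot (it faces away from it) at 24 to 41 degrees, held by a stiff hinge at its lower edge; origin at the middle of the lower edge's underside, z normal to its face
- strip (a point): centre of the paint-stained grey strip on the slab's upper face, 85 mm up the slope from its lower edge; x up the slope, y along the strip, z out of the face. Strip 190 mm long (y), 50 mm wide. Two dots beside it (x = +65 mm) mark where the block's centre starts and ends: red at y = +70 mm, blue at y = -70 mm
- tile: white ceramic tile fixed to the table, 120 x 120 x 8 mm, with jar and tape on it; origin at the centre of its underside
- jar: bystander: green paint jar, 44 mm across, 55 mm tall, on the tile; origin at the centre of its underside
- tape: bystander: roll of masking tape lying flat, 52 mm across, 24 mm tall, on the tile; origin at the centre of its underside
- tube: bystander: metal paint tube with a red label, lying on the table, 28 x 100 x 16 mm high, beyond the desk; origin at the centre of its underside
- inkjar: bystander: small blue jar with white cap, 40 mm across, 50 mm tall, beyond the desk; origin at the centre of its underside
- bottle: bystander: blue bottle, 64 mm across, 170 mm tall, far left; origin at the centre of its underside
- brushjar: bystander: green glass jar with brushes, 68 mm across, 175 mm tall over the brushes, far right; beyond it a fixed crate of bottles, 160 mm tall, stands at x > 0.82 m; origin at the centre of its underside
- knife: bystander: palette knife lying on the table, 160 mm long; left of it a fixed small easel, 350 mm tall, stands at y > 0.53 m; origin near its middle, underside

How it is judged:
On the way, in this order (a step that is already met when the one before it is completed fails the run):
1. the pot is tipped over the tray (angle between pot's own z axis and vertical above 1.2 rad and horizontal distance between pot_mouth and tray below 0.09 m), for 0.1 s.
2. all lumps lie in the tray and the pot stands upright on its coaster, released (x of lump0 in the frame of tray between -0.061 and 0.061 m and y of lump0 in the frame of tray between -0.061 and 0.061 m and x of lump1 in the frame of tray between -0.061 and 0.061 m and y of lump1 in the frame of tray between -0.061 and 0.061 m and x of lump2 in the frame of tray between -0.061 and 0.061 m and y of lump2 in the frame of tray between -0.061 and 0.061 m and z of each of lump0, lump1, lump2 in the frame of tray below 0.038 m and horizontal distance between pot and coaster below 0.025 m and angle between pot's own z axis and vertical below 0.1 rad and z of pot in the frame of coaster below 0.009 m and linear speed of pot below 0.03 m/s and contact force between the fingers and pot below 0.2 N), for 0.2 s.
3. the block's sole, flat on the slab and lightly pressed (1 to 15 N), rubs the strip at the red mark (y of block in the frame of strip between 0.057 and 0.083 m and x of block in the frame of strip between -0.02 and 0.02 m and angle between the z axis of block and the z axis of strip, either way round below 0.15 rad and contact force between block and slab between 1 and 15 N), for 0.1 s.
4. the block's sole, flat on the slab and lightly pressed (1 to 15 N), rubs the strip a fifth of the way (y of block in the frame of strip between 0.031 and 0.053 m and x of block in the frame of strip between -0.02 and 0.02 m and angle between the z axis of block and the z axis of strip, either way round below 0.15 rad and contact force between block and slab between 1 and 15 N), for 0.1 s.
5. the block's sole, flat on the slab and lightly pressed (1 to 15 N), rubs the strip two fifths (y of block in the frame of strip between 0.003 and 0.025 m and x of block in the frame of strip between -0.02 and 0.02 m and angle between the z axis of block and the z axis of strip, either way round below 0.15 rad and contact force between block and slab between 1 and 15 N), for 0.1 s.
6. the block's sole, flat on the slab and lightly pressed (1 to 15 N), rubs the strip three fifths (y of block in the frame of strip between -0.025 and -0.003 m and x of block in the frame of strip between -0.02 and 0.02 m and angle between the z axis of block and the z axis of strip, either way round below 0.15 rad and contact force between block and slab between 1 and 15 N), for 0.1 s.
7. the block's sole, flat on the slab and lightly pressed (1 to 15 N), rubs the strip four fifths (y of block in the frame of strip between -0.053 and -0.031 m and x of block in the frame of strip between -0.02 and 0.02 m and angle between the z axis of block and the z axis of strip, either way round below 0.15 rad and contact force between block and slab between 1 and 15 N), for 0.1 s.
8. the block's sole, flat on the slab and lightly pressed (1 to 15 N), rubs the strip at the blue mark (y of block in the frame of strip between -0.083 and -0.057 m and x of block in the frame of strip between -0.02 and 0.02 m and angle between the z axis of block and the z axis of strip, either way round below 0.15 rad and contact force between block and slab between 1 and 15 N), for 0.1 s.
At the end, for the whole second after the job is handed in: All three lumps lie in the tray; the pot stands upright (within 0.1 rad) on its coaster, within 25 mm of its centre, and the block stands upright on its sole on the pad, within 25 mm of its centre, both released and at rest (all of step 2 and horizontal distance between block and pad below 0.025 m and angle between block's own z axis and vertical below 0.1 rad and z of block in the frame of pad below 0.014 m and linear speed of block below 0.03 m/s); the robot touches nothing.
It fails at once if the block is pressed harder than 25 N on the slab (contact force between block and slab above 25 N).
It fails at once if the slab is shifted by more than 12 mm (distance of strip from where it was at the start of the episode above 0.012 m).
It fails at once if a bystander is moved by more than 25 mm or tipped (distance of any of jar, tape, tube, inkjar, bottle, brushjar, knife from where it was at the start of the episode above 0.025 m or angle between any of jar, tape, tube, inkjar, bottle, brushjar, knife's own z axis and vertical above 0.5 rad).
It also fails if it takes over 72 s, if anything falls off the work surface, if the arm or the gripper's body presses on something with over 40 N, if the wrist force passes 120 N, or if a joint passes its speed limit or range.

## Robot

A 6-joint arm with a two-finger parallel gripper is mounted at the origin on the work surface. World frame = base frame: x ahead of the robot, y to its left, z up, the work surface at z = 0. Lengths are in m, angles in rad, forces in N, time in s.
With the tool pointing down it reaches from about 0.275 to 0.75 m from the base axis. Payload 10.2 kg.
Tool frame: the origin (TCP) lies at the very end of the fingers, on their centre line; the grasp point (between the pads) lies 19 mm behind it; z points along the fingers, x is the direction in which the jaws open and shut, and the axes are right-handed (so a half turn about z gives the same grasp; the last joint's range is limited). The gripper opens to 85 mm and grips with 20 to 120 N. Pads are 22 mm wide; open, the fingers measure 114 mm over their backs; the gripper's body (76 mm by 85 mm) begins 54 mm behind the grasp point. The pads swing forward as they close: fully open they stand 13 mm farther back than shut.
Start: joints at [-1.352, 0.313, 1.498, -0, 1.331, -0.223], TCP at [0.224, -0.475, 0.211] pointing down, gripper open.
Joint ranges: [-2.94, 2.94], [-0.97, 2.17], [0.19, 2.56], [-1.23, 4.37], [0.02, 3.11], [-2.88, 2.88]. Speed limits (rad/s): [2.39, 2.39, 3.01, 3.14, 3.14, 3.14].

## Interface

Orientations are given as [roll, pitch, yaw] about the fixed x, y, z axes, in that order (R = Rz(yaw) Ry(pitch) Rx(roll)).
In Python, from cell import env gives the robot as it stands.
- The arm moves only by the tool jog_arm, never from a script. Its argument "targets" is a list of rows, each a list of 3 entries, a list of its own where there are three numbers: the turn, a rotation vector about the tool's x, y, z in degrees, then the shift along the tool's x, y, z in mm, then the opening, from 0 (shut) to 1 (fully open). A call has 1 to 20 rows; each row shifts and turns the commanded pose from where the row before left it, along the tool's axes as they then stand; what a row does not reach is not made up. A row lasts 1/8 s, in which the tool goes at most 62.5 mm and 10.7 degrees, less where a joint would pass 70% of its speed; a pose out of reach is approached as far as the arm can. A call is refused whole if a number of a shift passes 62.5 or a number of a turn 10.7, either way. A call with a gripper value outside its range is refused whole. The fingers move at their own pace and stop on an object; "grip_force" is the grip in N (left out, the last holds). Time passes only in rows, so rows that do not move let the fingers close. It gives the time, the measured TCP pose, the force and the opening at its end, in the units of the state.
- env.state(): the state, without advancing time (a new reading comes with each control period).
- env.grab_frame(name): name is "scene" or "top" or "wrist"; returns a dict with "img" (384x512x3 uint8, blue, green, red), "mtx" (3x3 intrinsics, pixels), "k1" (the pictures are not rectified: a ray, as slopes to the right and down, at radius r is drawn at 1 + k1 r^2 times it, then the intrinsics apply), "R" (3x3) and "t" (3): a world point X has camera coordinates R X + t. Camera axes: x right, y down, z forward; pixel columns grow to the right and rows downward; lengths in m; the calibration is good to about 2 mm. A picture is of the moment at which its call begins. There is no depth.
- env.job_done(): hands the job in, once; it reports no verdict.
The state is a dict: "time": time; "joints": joint angles; "dq": joint speeds; "tau": joint torques, N m; "tcp_pos": TCP position; "ee_rot": TCP orientation; "ft_force": force on the tool from outside, world axes, zero at the start; "wrist_torque": the same for the moment, N m; "gripper_width": finger opening in m.
Only numpy, scipy, OpenCV 4.12 (cv2) and the standard library are available. Lean on these libraries where they do the work, as an engineer would, in place of code of your own. Each camera call takes 0.05 s, during which the arm holds its last target. There are 200 camera calls.

## Working session

There is one attempt and no reset: what is moved stays moved. The work goes in short steps, Python scripts to look and compute and a tool call to move; the robot and the scene stay as the last step left them, time stands still between calls to the robot, and variables do not carry over. Pictures are saved under pics/ and viewed, about 8 in all and at most 12, crops included, and the job is handed in when it is done.

Besides the shell and the picture viewer there is one more tool, called after "Call:" in YAML: its name, and indented under it one key for each argument. jog_arm: Moves the arm, as the interface text tells. Its arguments: {"type":"object","properties":{"targets":{"type":"array"},"grip_force":{"type":"number"}},"required":["targets"]}

```bash
ls; mkdir -p pics
cat > h.py <<'E'
import numpy as np, cv2
from cell import env
from scipy.spatial.transform import Rotation as Rot
def grab(n):
    f=env.grab_frame(n); return f
def ray(f,u,v):
    m=f['mtx']; d=np.array([(u-m[0,2])/m[0,0],(v-m[1,2])/m[1,1]]); s=d.copy()
    for _ in range(20): s=d/(1+f['k1']*(s@s))
    R=np.array(f['R']);t=np.array(f['t'])
    return -R.T@t, R.T@np.array([s[0],s[1],1.])
def onz(f,u,v,z):
    c,d=ray(f,u,v); return c+d*(z-c[2])/d[2]
def tri(*frs):
    A=np.zeros((3,3));b=np.zeros(3)
    L=[]
    for f,u,v in frs:
        c,d=ray(f,u,v); d=d/np.linalg.norm(d); P=np.eye(3)-np.outer(d,d); A+=P;b+=P@c; L.append((c,P))
    x=np.linalg.solve(A,b); return x,[np.linalg.norm(P@(x-c)) for c,P in L]
def proj(f,X):
    p=np.array(f['R'])@np.array(X)+np.array(f['t']); s=p[:2]/p[2]; s=s*(1+f['k1']*(s@s)); m=f['mtx']
    return m[0,0]*s[0]+m[0,2], m[1,1]*s[1]+m[1,2]
E
python3 - <<'E'
from h import *
import pickle
print(env.state())
F={n:grab(n) for n in("scene","top")}
pickle.dump(F,open('F0.pkl','wb'))
for n in F: 
    cv2.imwrite(f'pics/{n}0.png',cv2.resize(F[n]['img'],(800,600),interpolation=cv2.INTER_CUBIC)); f=F[n]
    print(n,f['k1'],f['mtx'],-np.array(f['R']).T@f['t'])
E
```

```text
pics
{'time': 0.0, 'joints': array([-1.35241603e+00,  3.13431389e-01,  1.49843451e+00,  6.42603765e-06,
        1.33100310e+00, -2.23365613e-01]), 'dq': array([-0.00015494, -0.00097748,  0.00029983,  0.00041099, -0.00067478,
        0.00071751]), 'tau': array([ 6.07443098e-05, -4.12264431e+01, -2.59750628e+01, -1.01213657e-04,
        4.04997583e-03,  3.79651340e-05]), 'tcp_pos': array([ 0.2243914 , -0.4743177 ,  0.21044559]), 'ee_rot': array([-3.14130384e+00,  1.24326020e-03, -1.12905177e+00]), 'ft_force': array([ 0.13183862,  0.62434136, -0.87621953]), 'wrist_torque': array([ 0.01923753, -0.01441761, -0.0463877 ]), 'gripper_width': 0.08578074459271698}
scene -0.07886830527704013 [[418.2129472    0.         261.91043055]
 [  0.         418.2129472  190.48194957]
 [  0.           0.           1.        ]] [ 1.35490854 -0.49923161  0.77869108]
top -0.12347187661776979 [[399.62337096   0.         250.79528355]
 [  0.         399.62337096 192.90697395]
 [  0.           0.           1.        ]] [0.49288016 0.04455099 1.09315122]
```

View pics/scene0.png

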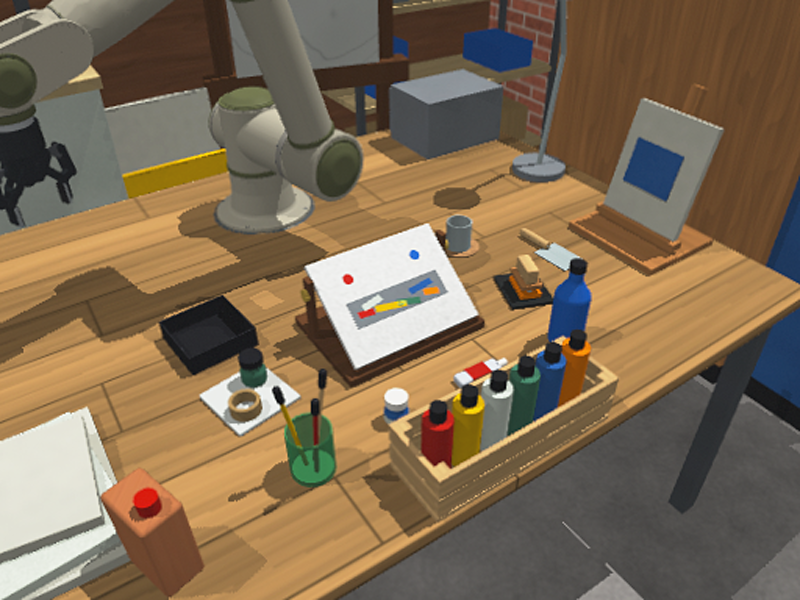

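View pics/top0.png

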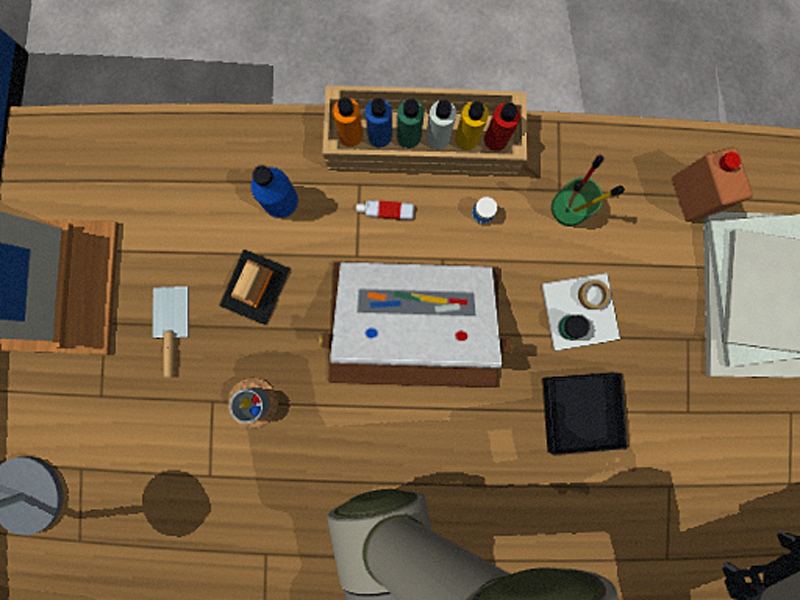

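The scene view shows the white slab mid-frame with the red dot near (347,279) and the blue at (414,255), the tray at (208,333), the pot at (459,235) and the block at (525,278). The top view (robot at the bottom, so image up is +x) has the pot at (250,403), block at (252,285), tray at (585,412), and dots at (461,336) red and (371,333) blue.

```bash
cat > m1.py <<'E'
from h import *
import pickle
F=pickle.load(open('F0.pkl','rb')); T,S=F['top'],F['scene']
def mask(f,roi,lo,hi):
    x0,y0,x1,y1=[int(a*.64) for a in roi]
    h=cv2.cvtColor(f['img'],cv2.COLOR_BGR2HSV); m=cv2.inRange(h,np.array(lo),np.array(hi))
    z=np.zeros_like(m); z[y0:y1,x0:x1]=m[y0:y1,x0:x1]; return z
def big(m):
    c,_=cv2.findContours(m,cv2.RETR_EXTERNAL,cv2.CHAIN_APPROX_NONE); c=max(c,key=cv2.contourArea); M=cv2.moments(c)
    return c,(M['m10']/M['m00'],M['m01']/M['m00'])
def quad(c):
    c=cv2.convexHull(c)
    for e in np.linspace(.01,.15,60):
        q=cv2.approxPolyDP(c,e*cv2.arcLength(c,True),True)
        if len(q)<=4: break
    return q[:,0]
red=([0,150,80],[8,255,255]);blue=([100,130,60],[125,255,255])
for n,col,a,b in(('red',red,(440,320,480,350),(335,265,360,292)),('blue',blue,(355,322,390,345),(400,245,428,268))):
    p=big(mask(T,a,*col))[1];q=big(mask(S,b,*col))[1]
    print(n,p,q,tri((T,*p),(S,*q)))
# slab corners
wt=([0,0,140],[180,45,255])
for n,f,r in(('T',T,(322,255,510,370)),('S',S,(300,215,490,375))):
    q=quad(big(cv2.morphologyEx(mask(f,r,*wt),cv2.MORPH_CLOSE,np.ones((9,9))))[0]); print('slab',n,q.tolist())
bk=([0,0,0],[180,255,55])
q=quad(big(mask(T,(535,365,635,460),*bk))[0]); print('trayT',q.tolist(),[onz(T,*p,.04)[:2].round(3).tolist() for p in q])
q=quad(big(mask(S,(155,290,262,375),*bk))[0]); print('trayS',q.tolist(),[onz(S,*p,.04)[:2].round(3).tolist() for p in q])
q=quad(big(mask(T,(215,245,298,330),*bk)|mask(T,(230,258,275,310),[0,0,0],[180,255,255]))[0]); print('padT',q.tolist(),[onz(T,*p,.008)[:2].round(3).tolist() for p in q])
for n,f,a in(('T',T,(205,365,300,440)),('S',S,(425,200,500,265)),('T',T,(215,240,300,335)),('S',S,(485,245,560,315))):
    a=[int(k*.64) for k in a]; g=cv2.resize(f['img'][a[1]:a[3],a[0]:a[2]],(390,290),interpolation=cv2.INTER_CUBIC)
    print(n,a); globals().setdefault('gs',[]).append(g)
cv2.imwrite('pics/crop.png',np.vstack([np.hstack(gs[:2]),np.hstack(gs[2:])]))
E
python3 m1.py
```

```text
red (295.04545454545456, 214.77272727272728) (222.42105263157896, 178.39473684210526) (array([ 0.52766853, -0.06126978,  0.12294424]), [np.float64(0.0004345317921331449), np.float64(0.0004345317921332335)])
blue (237.30496453900707, 212.78014184397162) (264.60526315789474, 162.57894736842104) (array([0.52836977, 0.07857459, 0.12348448]), [np.float64(0.00014096949999303383), np.float64(0.00014096949999310376)])
slab T [[218, 168], [314, 171], [320, 233], [212, 231]]
slab S [[274, 143], [305, 201], [227, 235], [195, 170]]
trayT [[397, 239], [401, 285], [351, 289], [347, 242]] [[0.472, -0.346], [0.35, -0.358], [0.339, -0.223], [0.462, -0.21]]
trayS [[166, 234], [123, 239], [102, 206], [142, 189]] [[0.558, -0.253], [0.513, -0.353], [0.348, -0.357], [0.336, -0.231]]
padT [[156, 160], [185, 172], [169, 207], [141, 195]] [[0.672, 0.312], [0.641, 0.23], [0.543, 0.27], [0.574, 0.349]]
T [131, 233, 192, 281]
S [272, 128, 320, 169]
T [137, 153, 192, 214]
S [310, 156, 358, 201]
```

View pics/crop.png

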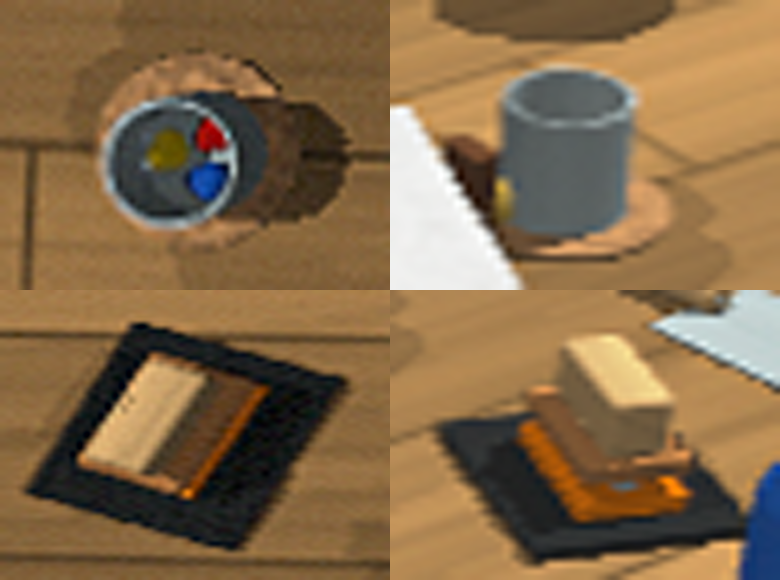

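The crops show the pot rim centred at about (172,161) in the top crop and (568,97) in the scene crop. The block's handle top is centred at about (148,414) in the top crop and (615,372) in the scene crop, yawed about -25°.

```bash
cat >> h.py <<'E'
def Rd(r,p,y): return Rot.from_euler('xyz',[r,p,y])   # rad
def frame(z,x):  # tool rotation from tool z and approx jaw x
    z=np.array(z,float);z/=np.linalg.norm(z);x=np.array(x,float);x-=z*(x@z);x/=np.linalg.norm(x)
    return Rot.from_matrix(np.c_[x,np.cross(z,x),z])
def cur():
    s=env.state(); return np.array(s['tcp_pos']),Rot.from_euler('xyz',s['ee_rot']),s
def plan(wps,start=None,g=1):
    "wps: (pos,R,rows) ; prints rows, rounded with error feedback"
    p,R=start if start else cur()[:2]; out=[]
    for P,Q,n in wps:
        P=np.array(P,float)
        p0,R0=p.copy(),R; dv=(R0.inv()*Q).as_rotvec()
        for i in range(1,n+1):
            s=i/n; tp=p0+(P-p0)*s; tR=R0*Rot.from_rotvec(dv*s)
            sh=np.round(R.inv().apply(tp-p)*1e3); tu=np.round(np.degrees((R.inv()*tR).as_rotvec()))
            if i==n: sh=np.round(R.inv().apply(tp-p)*1e3)
            assert np.linalg.norm(sh)<=62.5 and np.linalg.norm(tu)<=10.7,(sh,tu)
            p=p+R.apply(sh/1e3); R=R*Rot.from_rotvec(np.radians(tu))
            out.append([tu.astype(int).tolist(),sh.astype(int).tolist(),g])
    print(len(out),str(out).replace(' ',''))
    print('end',p.round(4),R.as_euler('xyz').round(3)); return p,R
def st():
    p,R,s=cur(); print('t',round(s['time'],2),'p',p.round(4),'rpy',np.round(s['ee_rot'],3),'z',R.as_matrix()[:,2].round(2),'x',R.as_matrix()[:,0].round(2),'j',np.round(s['joints'],2),'F',np.round(s['ft_force'],1),'w',round(s['gripper_width'],4))
E
python3 - <<'E'
from h import *
import pickle
F=pickle.load(open('F0.pkl','rb')); T,S=F['top'],F['scene']
print('mouth',tri((T,157.4,259.1),(S,293.4,141.2)))
print('handle',tri((T,157.4,178.6),(S,337.2,168.2)))
C=[]
for a,b in(((218,168),(305,201)),((314,171),(227,235)),((320,233),(195,170)),((212,231),(274,143))):
    x,e=tri((T,*a),(S,*b)); print(x.round(4),np.round(e,4)); C.append(x)
C=np.array(C); ux=((C[2]+C[3])-(C[0]+C[1]))/2; print('up',np.linalg.norm(ux),ux/np.linalg.norm(ux),'slope',np.degrees(np.arcsin(ux[2]/np.linalg.norm(ux))))
a=Rd(*env.state()['ee_rot']).as_matrix();print(a)
W=grab('wrist');t=-np.array(W['R']).T@W['t'];print('wristcam in tool',a.T@(t-env.state()['tcp_pos']),a.T@np.array(W['R'])[2],W['mtx'][0,0])
E
```

```text
mouth (array([0.40565284, 0.28184451, 0.06912541]), [np.float64(9.759664743208511e-05), np.float64(9.759664743224237e-05)])
handle (array([0.61257201, 0.29024718, 0.0714828 ]), [np.float64(0.0003843335239197758), np.float64(0.0003843335239196662)])
[0.6495 0.1367 0.0364] [0.0004 0.0004]
[ 0.6481 -0.1208  0.0374] [0.0012 0.0012]
[ 0.4848 -0.1192  0.1485] [0.0004 0.0004]
[0.4845 0.1389 0.147 ] [0.003 0.003]
up 0.19810281194090765 [-0.82854898  0.00954216  0.55983527] slope 34.04440642125524
[[ 4.27523288e-01 -9.04004307e-01 -2.28392067e-04]
 [-9.04003693e-01 -4.27523272e-01  1.08394148e-03]
 [-1.07753069e-03 -2.56942952e-04 -9.99999386e-01]]
wristcam in tool [-0.00099602 -0.08337214 -0.16170082] [5.82072168e-04 3.19065198e-01 9.47732589e-01] 267.8620099539988
```

```bash
cat > a.py <<'E'
from h import *
h=np.array([.5,-.866,0]); z=h*.7071+np.array([0,0,-.7071]); Q=frame(z,[.866,.5,0])
G=np.array([.4057,.2818,.045])+.019*z
p,R,_=cur()
half=R*Rot.from_rotvec((R.inv()*Q).as_rotvec()*.5)
print(np.degrees((R.inv()*Q).as_rotvec()))
plan([([.36,-.12,.33],half,9),(G-.13*z+[0,0,.03],Q,11)])
E
python3 a.py
```

```text
[-34.13111842  37.01791549 -89.289751  ]
20 [[[-2,2,-5],[-29,-30,-13],1],[[-2,2,-5],[-26,-33,-16],1],[[-2,2,-5],[-23,-34,-17],1],[[-2,2,-5],[-18,-35,-19],1],[[-2,2,-5],[-15,-36,-21],1],[[-1,2,-5],[-12,-36,-23],1],[[-2,2,-5],[-7,-37,-24],1],[[-2,2,-5],[-3,-36,-25],1],[[-2,2,-5],[1,-35,-26],1],[[-2,2,-4],[-14,-43,-3],1],[[-1,1,-4],[-12,-44,-4],1],[[-2,2,-4],[-8,-45,-6],1],[[-1,2,-4],[-5,-45,-7],1],[[-2,2,-4],[-1,-44,-8],1],[[-2,1,-4],[2,-45,-10],1],[[-1,2,-4],[6,-44,-11],1],[[-2,2,-4],[8,-43,-12],1],[[-1,1,-4],[13,-42,-13],1],[[-2,2,-4],[15,-41,-13],1],[[-2,2,-4],[18,-39,-15],1]]
end [0.3659 0.3498 0.1538] [ 2.349 -0.006  0.524]
```

Call:
jog_arm:
  targets:
    - [[-2,2,-5],[-29,-30,-13],1]
    - [[-2,2,-5],[-26,-33,-16],1]
    - [[-2,2,-5],[-23,-34,-17],1]
    - [[-2,2,-5],[-18,-35,-19],1]
    - [[-2,2,-5],[-15,-36,-21],1]
    - [[-1,2,-5],[-12,-36,-23],1]
    - [[-2,2,-5],[-7,-37,-24],1]
    - [[-2,2,-5],[-3,-36,-25],1]
    - [[-2,2,-5],[1,-35,-26],1]
    - [[-2,2,-4],[-14,-43,-3],1]
    - [[-1,1,-4],[-12,-44,-4],1]
    - [[-2,2,-4],[-8,-45,-6],1]
    - [[-1,2,-4],[-5,-45,-7],1]
    - [[-2,2,-4],[-1,-44,-8],1]
    - [[-2,1,-4],[2,-45,-10],1]
    - [[-1,2,-4],[6,-44,-11],1]
    - [[-2,2,-4],[8,-43,-12],1]
    - [[-1,1,-4],[13,-42,-13],1]
    - [[-2,2,-4],[15,-41,-13],1]
    - [[-2,2,-4],[18,-39,-15],1]

```text
time: 2.65
tcp_pos: [0.3658, 0.3509, 0.1527]
ee_rot: [2.346, -0.004, 0.526]
ft_force: [0.5, -0.1, 1.0]
gripper_width: 0.0853
```

Run:
```python
from h import *
import pickle
st()
W=grab('wrist'); st(); pickle.dump(W,open('W1.pkl','wb'))
g=W['img'].copy()
for X in([.4057,.2818,.066],):
    u,v=proj(W,X); print(u,v); cv2.drawMarker(g,(int(u),int(v)),(0,255,0),0,8)
cv2.imwrite('pics/w1.png',cv2.resize(g,(800,600)))
```

```text
t 2.65 p [0.3658 0.3509 0.1527] rpy [ 2.346 -0.004  0.526] z [ 0.36 -0.62 -0.7 ] x [0.86 0.5  0.  ] j [ 0.9   0.58  1.48 -0.73  1.47  0.6 ] F [ 0.5 -0.1  1. ] w 0.0853
t 2.7 p [0.3645 0.3541 0.1496] rpy [ 2.346 -0.     0.532] z [ 0.36 -0.62 -0.7 ] x [0.86 0.51 0.  ] j [ 0.9   0.59  1.48 -0.73  1.47  0.6 ] F [-4.3 -0.8 -3. ] w 0.0853
253.65188067268488 175.1513823044018
```

View pics/w1.png

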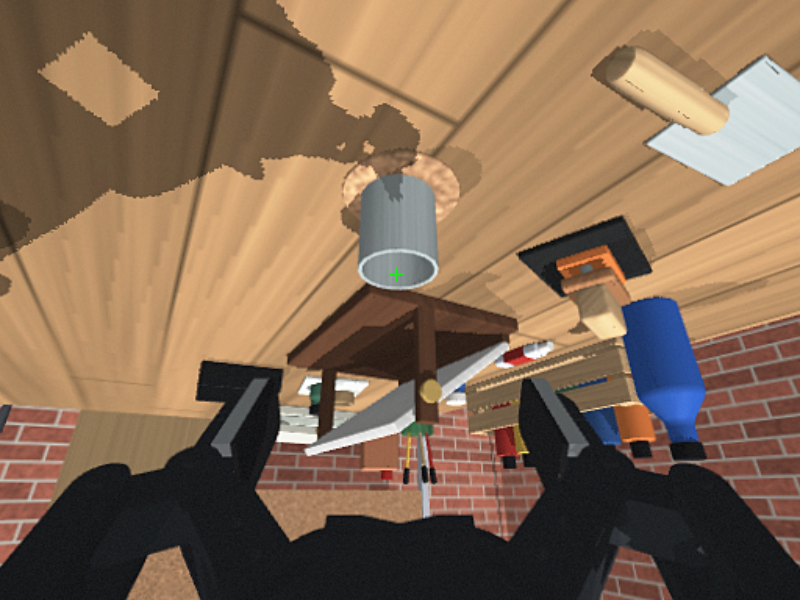

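The wrist view shows the pot rim centred near (398,269), within 3 px of the predicted marker at (396,274). The pot sits in the middle of its coaster, and the way in is free.

```bash
cat > b.py <<'E'
from h import *
h=np.array([.5,-.866,0]); z=h*.7071+np.array([0,0,-.7071]); Q=frame(z,[.866,.5,0])
G=np.array([.4057,.2818,.045])+.019*z
st(); plan([(G-.08*z,Q,3),(G,Q,4)])
E
python3 b.py
```

```text
t 2.7 p [0.3645 0.3541 0.1496] rpy [ 2.346 -0.     0.532] z [ 0.36 -0.62 -0.7 ] x [0.86 0.51 0.  ] j [ 0.9   0.59  1.48 -0.73  1.47  0.6 ] F [-4.3 -0.8 -3. ] w 0.0853
7 [[[0,0,0],[0,-5,24],1],[[0,0,0],[-1,-6,24],1],[[1,0,0],[0,-5,24],1],[[0,0,0],[0,0,20],1],[[0,0,0],[0,0,20],1],[[0,0,0],[0,0,20],1],[[0,0,0],[0,1,20],1]]
end [0.4129 0.2699 0.0315] [ 2.363 -0.     0.532]
```

Call:
jog_arm:
  targets:
    - [[0,0,0],[0,-5,24],1]
    - [[0,0,0],[0,-6,24],1]
    - [[0,0,0],[0,0,0],1]
    - [[0,0,0],[0,0,0],1]

```text
time: 3.2
tcp_pos: [0.3795, 0.3272, 0.1128]
ee_rot: [2.348, -0.007, 0.524]
ft_force: [-0.0, -0.1, 0.7]
gripper_width: 0.0857
```

```bash
sed -i 's/^st();.*/st(); plan([(G,Q,5)])/' b.py; python3 b.py
```

```text
t 3.2 p [0.3795 0.3272 0.1128] rpy [ 2.348 -0.007  0.524] z [ 0.36 -0.61 -0.7 ] x [0.87 0.5  0.01] j [ 0.85  0.61  1.56 -0.76  1.36  0.65] F [-0.  -0.1  0.7] w 0.0857
5 [[[0,0,0],[0,-2,21],1],[[0,0,0],[0,-3,21],1],[[0,0,0],[0,-2,20],1],[[0,0,0],[0,-2,21],1],[[0,0,0],[-1,-3,21],1]]
end [0.412  0.2701 0.0313] [ 2.348 -0.007  0.524]
```

Call:
jog_arm:
  targets:
    - [[0,0,0],[0,-2,21],1]
    - [[0,0,0],[0,-3,21],1]
    - [[0,0,0],[0,-2,20],1]
    - [[0,0,0],[0,-2,21],1]
    - [[0,0,0],[0,-3,21],1]
    - [[0,0,0],[0,0,0],0]
    - [[0,0,0],[0,0,0],0]
    - [[0,0,0],[0,0,0],0]
    - [[0,0,0],[0,0,0],0]
    - [[0,0,0],[0,0,0],0]
    - [[0,0,0],[0,0,0],0]
  grip_force: 40

```text
time: 4.58
tcp_pos: [0.4129, 0.271, 0.0319]
ee_rot: [2.347, -0.008, 0.524]
ft_force: [-2.0, 2.7, 7.3]
gripper_width: 0.0538
```

```bash
cat > c.py <<'E'
from h import *
st()
p,R,_=cur(); np.save('grasp.npy',np.r_[p,R.as_euler('xyz')])
# lift, move to above tray while flipping about tool z by 90
z=R.as_matrix()[:,2]
Q2=R*Rot.from_rotvec([0,0,np.radians(-90)])
q=plan([(p+[0,0,.12],R,4),([.36,.14,.23],R,4),([.32,-.08,.25],Q2,9)],g=0)
E
python3 c.py
```

```text
t 4.58 p [0.4129 0.271  0.0319] rpy [ 2.347 -0.008  0.524] z [ 0.36 -0.61 -0.7 ] x [0.87 0.5  0.01] j [ 0.74  0.69  1.68 -0.87  1.15  0.75] F [-2.   2.7  7.3] w 0.0538
17 [[[0,0,0],[0,21,-21],0],[[0,0,0],[0,22,-21],0],[[0,0,0],[1,21,-21],0],[[0,0,0],[0,22,-21],0],[[0,0,0],[-28,29,2],0],[[0,0,0],[-27,29,1],0],[[0,0,0],[-28,30,2],0],[[0,0,0],[-28,29,2],0],[[0,0,-10],[-16,15,12],0],[[0,0,-10],[-18,12,12],0],[[0,0,-10],[-21,8,11],0],[[0,0,-10],[-21,5,12],0],[[0,0,-10],[-22,1,12],0],[[0,0,-10],[-22,-2,12],0],[[0,0,-10],[-21,-7,12],0],[[0,0,-10],[-19,-10,11],0],[[0,0,-10],[-18,-13,12],0]]
end [ 0.3199 -0.0801  0.2504] [3.13  0.794 2.087]
```

```bash
cat > c.py <<'E'
from h import *
p,R,_=cur(); np.save('grasp.npy',np.r_[p,R.as_euler('xyz')])
Y=lambda a:Rot.from_euler('z',np.radians(a))*R
g=np.array([0,0,.019])
GP=np.array([.41,-.245,.17]) # pot grasp point over tray
q=plan([(p+[0,0,.13],R,4),([.36,.12,.22],Y(-15),5),([.35,-.06,.22],Y(-27),5),(GP+Y(-35).apply(g),Y(-35),5)],g=0)
np.save('cmd.npy',np.r_[q[0],q[1].as_quat()])
E
python3 c.py
```

```text
19 [[[0,0,0],[0,23,-23],0],[[0,0,0],[1,23,-23],0],[[0,0,0],[0,24,-22],0],[[0,0,0],[0,23,-23],0],[[0,-2,2],[-24,23,7],0],[[0,-2,2],[-23,24,7],0],[[0,-2,2],[-22,24,8],0],[[0,-3,2],[-21,26,9],0],[[0,-2,3],[-20,26,10],0],[[0,-2,2],[-11,24,24],0],[[0,-1,1],[-9,25,25],0],[[0,-2,2],[-8,24,25],0],[[0,-2,1],[-7,25,25],0],[[0,-1,2],[-5,25,26],0],[[0,-1,1],[9,19,38],0],[[0,-1,1],[11,19,37],0],[[0,-2,1],[11,19,37],0],[[0,-1,1],[13,19,37],0],[[0,-1,2],[14,19,36],0]]
end [ 0.4088 -0.2586  0.1573] [ 2.352 -0.012 -0.093]
```

Call:
jog_arm:
  targets:
    - [[0,0,0],[0,23,-23],0]
    - [[0,0,0],[1,23,-23],0]
    - [[0,0,0],[0,24,-22],0]
    - [[0,0,0],[0,23,-23],0]
    - [[0,-2,2],[-24,23,7],0]
    - [[0,-2,2],[-23,24,7],0]
    - [[0,-2,2],[-22,24,8],0]
    - [[0,-3,2],[-21,26,9],0]
    - [[0,-2,3],[-20,26,10],0]
    - [[0,-2,2],[-11,24,24],0]
    - [[0,-1,1],[-9,25,25],0]
    - [[0,-2,2],[-8,24,25],0]
    - [[0,-2,1],[-7,25,25],0]
    - [[0,-1,2],[-5,25,26],0]
    - [[0,-1,1],[9,19,38],0]
    - [[0,-1,1],[11,19,37],0]
    - [[0,-2,1],[11,19,37],0]
    - [[0,-1,1],[13,19,37],0]
    - [[0,-1,2],[14,19,36],0]
    - [[0,0,0],[0,0,0],0]

```text
time: 7.08
tcp_pos: [0.4084, -0.2608, 0.1558]
ee_rot: [2.351, -0.01, -0.096]
ft_force: [-0.6, 0.3, -2.0]
gripper_width: 0.0539
```

```bash
cat > d.py <<'E'
from h import *
st(); p,R,_=cur(); g=np.array([0,0,.019]); GP=p-R.apply(g); print(GP)
X=lambda a:R*Rot.from_rotvec([np.radians(a),0,0])
E_=np.array([.41,-.245,.17])
plan([(E_+X(a).apply(g),X(a),n) for a,n in((45,5),(90,5),(135,5))],g=0)
E
python3 d.py
```

```text
t 7.08 p [ 0.4084 -0.2608  0.1558] rpy [ 2.351 -0.01  -0.096] z [-0.06 -0.71 -0.7 ] x [ 1.   -0.1   0.01] j [-0.43  0.28  1.94 -1.02  0.91  0.33] F [-0.6  0.3 -2. ] w 0.0539
[ 0.40952644 -0.24739684  0.16919295]
15 [[[9,0,0],[0,-3,-2],0],[[9,0,0],[0,-3,-1],0],[[9,0,0],[0,-3,0],0],[[9,0,0],[0,-4,0],0],[[9,0,0],[0,-3,0],0],[[9,0,0],[0,-3,-1],0],[[9,0,0],[0,-2,-1],0],[[9,0,0],[0,-3,0],0],[[9,0,0],[0,-3,0],0],[[9,0,0],[0,-3,1],0],[[9,0,0],[0,-3,-1],0],[[9,0,0],[0,-3,-1],0],[[9,0,0],[0,-2,0],0],[[9,0,0],[0,-3,0],0],[[9,0,0],[0,-3,1],0]]
end [ 0.4116 -0.2259  0.1697] [-1.576 -0.01  -0.096]
```

Call:
jog_arm:
  targets:
    - [[9,0,0],[0,-3,-2],0]
    - [[9,0,0],[0,-3,-1],0]
    - [[9,0,0],[0,-3,0],0]
    - [[9,0,0],[0,-4,0],0]
    - [[9,0,0],[0,-3,0],0]
    - [[9,0,0],[0,-3,-1],0]
    - [[9,0,0],[0,-2,-1],0]
    - [[9,0,0],[0,-3,0],0]
    - [[9,0,0],[0,-3,0],0]
    - [[9,0,0],[0,-3,1],0]
    - [[9,0,0],[0,-3,-1],0]
    - [[9,0,0],[0,-3,-1],0]
    - [[9,0,0],[0,-2,0],0]
    - [[9,0,0],[0,-3,0],0]
    - [[9,0,0],[0,-3,1],0]
    - [[0,0,0],[0,0,0],0]
    - [[0,0,0],[0,0,0],0]
    - [[0,0,0],[0,0,0],0]

```text
time: 9.32
tcp_pos: [0.4118, -0.2244, 0.1712]
ee_rot: [-1.58, -0.011, -0.093]
ft_force: [0.6, 0.2, -1.2]
gripper_width: 0.0536
```

```bash
cat > look.py <<'E'
from h import *
import sys
st()
S=grab('scene');T=grab('top')
# args: scene crop, top crop (512 px) x0,y0,w,h
def crop(f,a):
    x,y,w,h=a; return cv2.resize(f['img'][y:y+h,x:x+w],(400,400),interpolation=cv2.INTER_CUBIC)
a=[int(k) for k in sys.argv[2:]]
cv2.imwrite(sys.argv[1],np.hstack([crop(S,a[:4]),crop(T,a[4:])]))
E
python3 look.py pics/pour.png 80 120 130 130 320 215 110 110
```

```text
t 9.32 p [ 0.4118 -0.2244  0.1712] rpy [-1.58  -0.011 -0.093] z [ 0.09  1.   -0.01] x [ 1.   -0.09  0.01] j [-1.1   0.92  1.38  0.76  2.24 -1.04] F [ 0.6  0.2 -1.2] w 0.0536
```

View pics/pour.png

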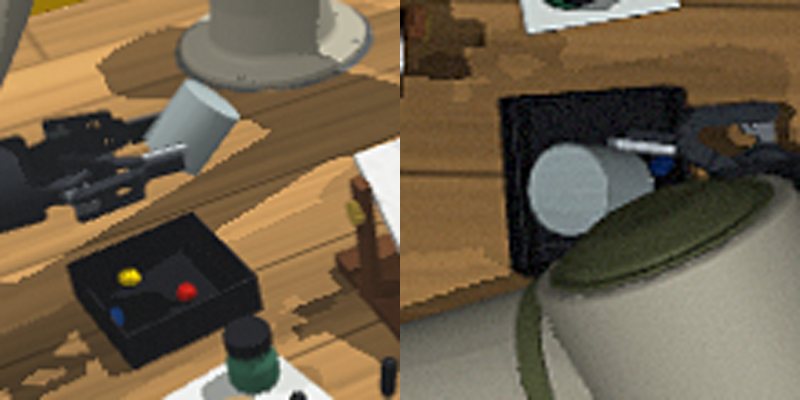

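The left half shows the yellow lump at (130,277), the red at (187,292) and the blue at (117,315), all inside the tray. So the pot is empty and goes back.

```bash
cat > e.py <<'E'
from h import *
p,R,_=cur(); v=np.load('grasp.npy'); P0=v[:3]; R0=Rot.from_euler('xyz',v[3:]); g=np.array([0,0,.019])
Y=lambda a:Rot.from_euler('z',np.radians(a))*R0
X=lambda a:Y(-35)*Rot.from_rotvec([np.radians(a),0,0])
E_=np.array([.40,-.245,.20])
q=plan([(E_+X(a).apply(g),X(a),n) for a,n in((90,5),(45,5),(0,5))]+[([.35,-.06,.22],Y(-27),5)],g=0)
q=plan([([.36,.12,.22],Y(-15),5),(P0+[0,0,.13],R0,5),(P0+[0,0,.03],R0,4),(P0+[0,0,.0005],R0,4)],start=q,g=0)
E
python3 e.py
```

```text
20 [[[-9,0,0],[-2,-3,-2],0],[[-9,0,0],[-2,-3,-2],0],[[-9,0,0],[-2,-2,-2],0],[[-9,0,0],[-2,-2,-3],0],[[-9,0,0],[-2,-2,-4],0],[[-9,0,0],[0,3,-1],0],[[-9,0,0],[0,3,-1],0],[[-9,0,0],[0,2,0],0],[[-9,0,0],[0,3,1],0],[[-9,0,0],[1,3,0],0],[[-9,0,0],[0,3,-1],0],[[-9,0,0],[0,3,-1],0],[[-9,0,0],[0,2,0],0],[[-9,0,0],[0,3,0],0],[[-9,0,0],[0,3,1],0],[[0,1,-1],[-13,-22,-32],0],[[0,1,-1],[-13,-23,-33],0],[[0,2,-2],[-11,-22,-32],0],[[0,1,-1],[-10,-23,-34],0],[[0,1,-1],[-9,-24,-33],0]]
end [ 0.3495 -0.0596  0.2198] [ 2.346 -0.01   0.055]
18 [[[0,2,-2],[4,-25,-26],0],[[0,1,-1],[6,-25,-25],0],[[0,2,-2],[7,-25,-25],0],[[0,2,-2],[8,-24,-25],0],[[0,1,-1],[10,-24,-25],0],[[0,2,-2],[18,-27,-11],0],[[0,2,-2],[19,-26,-10],0],[[0,3,-3],[20,-26,-9],0],[[0,2,-2],[22,-25,-9],0],[[0,2,-2],[23,-24,-7],0],[[0,0,0],[0,-18,17],0],[[0,0,0],[0,-18,18],0],[[0,0,0],[0,-17,17],0],[[0,0,0],[0,-18,18],0],[[0,0,0],[0,-5,5],0],[[0,0,0],[0,-6,5],0],[[0,0,0],[0,-5,5],0],[[0,0,0],[0,-5,5],0]]
end [0.4131 0.271  0.0329] [ 2.343 -0.004  0.524]
```

Call:
jog_arm:
  targets:
    - [[-9,0,0],[-2,-3,-2],0]
    - [[-9,0,0],[-2,-3,-2],0]
    - [[-9,0,0],[-2,-2,-2],0]
    - [[-9,0,0],[-2,-2,-3],0]
    - [[-9,0,0],[-2,-2,-4],0]
    - [[-9,0,0],[0,3,-1],0]
    - [[-9,0,0],[0,3,-1],0]
    - [[-9,0,0],[0,2,0],0]
    - [[-9,0,0],[0,3,1],0]
    - [[-9,0,0],[1,3,0],0]
    - [[-9,0,0],[0,3,-1],0]
    - [[-9,0,0],[0,3,-1],0]
    - [[-9,0,0],[0,2,0],0]
    - [[-9,0,0],[0,3,0],0]
    - [[-9,0,0],[0,3,1],0]
    - [[0,1,-1],[-13,-22,-32],0]
    - [[0,1,-1],[-13,-23,-33],0]
    - [[0,2,-2],[-11,-22,-32],0]
    - [[0,1,-1],[-10,-23,-34],0]
    - [[0,1,-1],[-9,-24,-33],0]

```text
time: 11.92
tcp_pos: [0.3487, -0.0585, 0.2204]
ee_rot: [2.35, -0.011, 0.055]
ft_force: [0.8, 0.1, -0.8]
gripper_width: 0.0535
```

Call:
jog_arm:
  targets:
    - [[0,2,-2],[4,-25,-26],0]
    - [[0,1,-1],[6,-25,-25],0]
    - [[0,2,-2],[7,-25,-25],0]
    - [[0,2,-2],[8,-24,-25],0]
    - [[0,1,-1],[10,-24,-25],0]
    - [[0,2,-2],[18,-27,-11],0]
    - [[0,2,-2],[19,-26,-10],0]
    - [[0,3,-3],[20,-26,-9],0]
    - [[0,2,-2],[22,-25,-9],0]
    - [[0,2,-2],[23,-24,-7],0]
    - [[0,0,0],[0,-18,17],0]
    - [[0,0,0],[0,-18,18],0]
    - [[0,0,0],[0,-17,17],0]
    - [[0,0,0],[0,-18,18],0]
    - [[0,0,0],[0,0,0],0]
    - [[0,0,0],[0,0,0],0]

```text
time: 13.92
tcp_pos: [0.4135, 0.2713, 0.0637]
ee_rot: [2.346, -0.006, 0.524]
ft_force: [-0.3, 0.3, -1.6]
gripper_width: 0.0536
```

```bash
cat > f.py <<'E'
from h import *
st()
v=np.load('grasp.npy'); P0=v[:3]; R0=Rot.from_euler('xyz',v[3:])
q=plan([(P0+[0,0,.0005],R0,5)],g=0)
E
python3 f.py
```

```text
t 13.93 p [0.4135 0.2713 0.0637] rpy [ 2.346 -0.006  0.524] z [ 0.36 -0.62 -0.7 ] x [0.87 0.5  0.01] j [ 0.74  0.64  1.67 -0.85  1.2   0.69] F [-0.3  0.3 -1.6] w 0.0536
5 [[[0,0,0],[0,-4,4],0],[[0,0,0],[0,-5,5],0],[[0,0,0],[0,-4,4],0],[[0,0,0],[-1,-5,5],0],[[0,0,0],[0,-4,4],0]]
end [0.4129 0.2706 0.0326] [ 2.346 -0.006  0.524]
```

Call:
jog_arm:
  targets:
    - [[0,0,0],[0,-4,4],0]
    - [[0,0,0],[0,-5,5],0]
    - [[0,0,0],[0,-4,4],0]
    - [[0,0,0],[0,-5,5],0]
    - [[0,0,0],[0,-4,4],0]
    - [[0,0,0],[0,0,0],0]
    - [[0,0,0],[0,0,0],0.8]
    - [[0,0,0],[0,0,0],1]
    - [[0,0,0],[0,0,0],1]
    - [[0,0,0],[0,0,0],1]
    - [[0,0,0],[0,0,0],1]
    - [[0,0,0],[0,0,-15],1]
    - [[0,0,0],[0,0,-25],1]
    - [[0,0,0],[0,0,-35],1]
    - [[0,0,0],[0,15,-40],1]
    - [[0,0,0],[0,0,0],1]

```text
time: 15.92
tcp_pos: [0.3772, 0.3349, 0.1256]
ee_rot: [2.348, -0.011, 0.526]
ft_force: [-0.5, -0.4, -1.2]
gripper_width: 0.0854
```

```bash
python3 look.py pics/placed.png 270 120 100 100 120 140 130 130
```

```text
t 15.93 p [0.3772 0.3349 0.1256] rpy [ 2.348 -0.011  0.526] z [ 0.36 -0.61 -0.7 ] x [0.86 0.5  0.01] j [ 0.86  0.6   1.53 -0.76  1.39  0.63] F [-0.5 -0.4 -1.2] w 0.0854
```

View pics/placed.png

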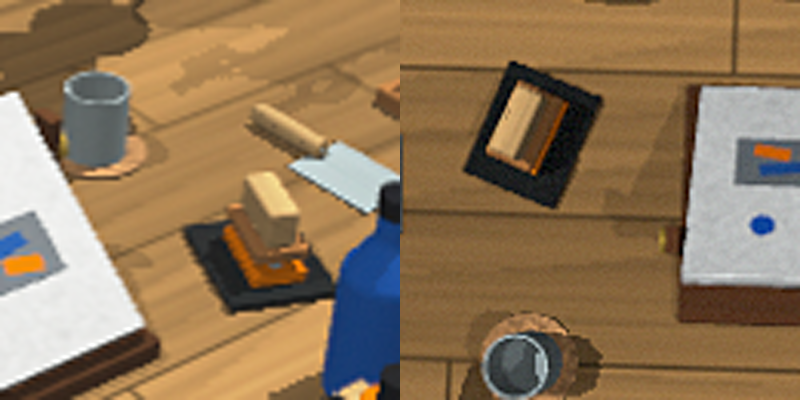

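The scene half shows the pot upright and empty on its coaster near (97,118). In the top half the coaster's rim shows around the pot at (517,365) and the block is unchanged at (527,128).

```bash
cat > g.py <<'E'
from h import *
a=np.radians(66); Q=frame([0,0,-1],[np.cos(a),np.sin(a),0]); H=np.array([.6126,.2902,0])
p,R,_=cur(); half=R*Rot.from_rotvec((R.inv()*Q).as_rotvec()*.5)
plan([(p+[.02,0,.12],half,5),(H+[0,0,.17],Q,7)])
E
python3 g.py
```

```text
12 [[[4,1,-3],[4,19,-15],1],[[5,2,-4],[3,17,-17],1],[[4,1,-3],[2,16,-18],1],[[5,2,-4],[2,15,-19],1],[[4,1,-3],[1,14,-20],1],[[3,1,-2],[17,21,19],1],[[3,1,-3],[15,23,18],1],[[3,1,-2],[15,24,18],1],[[4,1,-3],[13,26,16],1],[[3,1,-2],[11,28,14],1],[[3,1,-3],[10,28,14],1],[[3,1,-2],[8,30,11],1]]
end [0.6127 0.2899 0.1705] [3.139 0.    1.15 ]
```

Call:
jog_arm:
  targets:
    - [[4,1,-3],[4,19,-15],1]
    - [[5,2,-4],[3,17,-17],1]
    - [[4,1,-3],[2,16,-18],1]
    - [[5,2,-4],[2,15,-19],1]
    - [[4,1,-3],[1,14,-20],1]
    - [[3,1,-2],[17,21,19],1]
    - [[3,1,-3],[15,23,18],1]
    - [[3,1,-2],[15,24,18],1]
    - [[4,1,-3],[13,26,16],1]
    - [[3,1,-2],[11,28,14],1]
    - [[3,1,-3],[10,28,14],1]
    - [[3,1,-2],[8,30,11],1]
    - [[0,0,0],[0,0,0],1]
    - [[0,0,0],[0,0,0],1]

```text
time: 17.77
tcp_pos: [0.6125, 0.2895, 0.1696]
ee_rot: [3.14, 0.002, 1.149]
ft_force: [0.2, 0.2, 0.3]
gripper_width: 0.0854
```

Run:
```python
from h import *
import pickle
st(); W=grab('wrist'); pickle.dump(W,open('W2.pkl','wb'))
g=W['img'].copy(); u,v=proj(W,[.6126,.2902,.071]); print(u,v)
cv2.drawMarker(g,(int(u),int(v)),(0,255,0),0,8)
cv2.imwrite('pics/w2.png',cv2.resize(g,(800,600),interpolation=cv2.INTER_CUBIC))
```

```text
t 17.77 p [0.6125 0.2895 0.1696] rpy [3.140e+00 2.000e-03 1.149e+00] z [ 0. -0. -1.] x [ 0.41  0.91 -0.  ] j [ 0.27  0.69  1.02 -0.    1.43 -0.88] F [0.2 0.2 0.3] w 0.0854
254.79562825700017 184.39783053269437
```

View pics/w2.png

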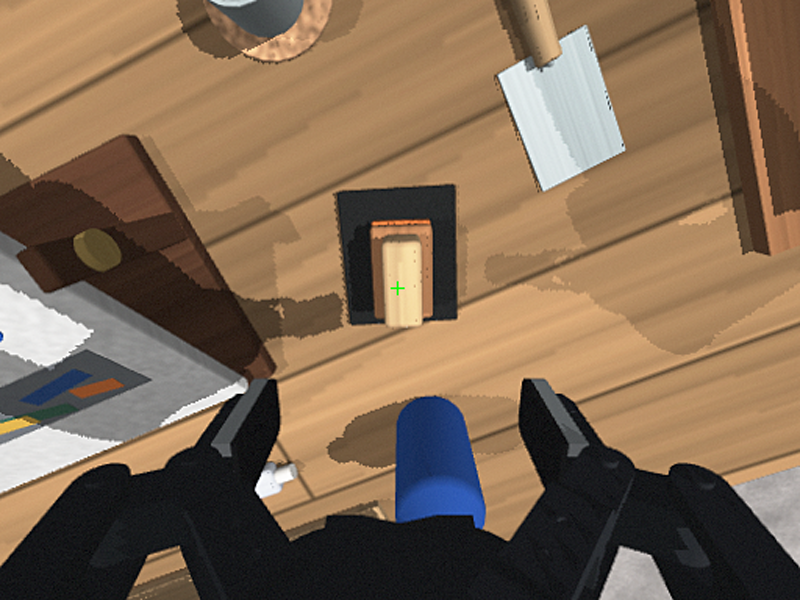

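The handle top has corners at about (384,241), (421,239), (423,327) and (386,328), and the pad's are at (338,191), (457,185), (457,318) and (350,325). The block's handle is about 5 px right of the predicted marker.

```bash
cat > i.py <<'E'
from h import *
import pickle
W=pickle.load(open('W2.pkl','rb'))
def pts(L,z): return np.array([onz(W,u*.64-.2,v*.64-.2,z) for u,v in L])
Hn=pts([(384,241),(421,239),(423,327),(386,328)],.071); P=pts([(338,191),(457,185),(457,318),(350,325)],.008)
for n,c in(('handle',Hn),('pad',P)):
    d=c[3]+c[2]-c[0]-c[1]; print(n,c.mean(0).round(4),'yaw',np.degrees(np.arctan2(d[1],d[0])).round(1),[round(np.linalg.norm(c[i]-c[i-1]),3) for i in range(4)])
E
python3 i.py
```

```text
handle [0.612  0.2941 0.071 ] yaw -22.8 [np.float64(0.059), np.float64(0.023), np.float64(0.06), np.float64(0.025)]
pad [0.6086 0.2935 0.008 ] yaw -21.6 [np.float64(0.109), np.float64(0.089), np.float64(0.107), np.float64(0.089)]
```

```bash
cat > g2.py <<'E'
from h import *
a=np.radians(67.2); Q=frame([0,0,-1],[np.cos(a),np.sin(a),0])
plan([([.612,.2925,.09],Q,4),([.612,.2925,.047],Q,4)])
E
python3 g2.py
```

```text
8 [[[0,0,0],[1,0,20],1],[[0,0,-1],[0,-1,20],1],[[0,0,0],[1,0,20],1],[[0,0,0],[0,-1,20],1],[[0,0,0],[0,0,11],1],[[0,0,0],[0,0,11],1],[[0,0,0],[0,0,10],1],[[0,0,0],[0,0,11],1]]
end [0.6115 0.2923 0.0473] [3.139e+00 1.000e-03 1.167e+00]
```

Call:
jog_arm:
  targets:
    - [[0,0,0],[1,0,20],1]
    - [[0,0,-1],[0,-1,20],1]
    - [[0,0,0],[1,0,20],1]
    - [[0,0,0],[0,-1,20],1]
    - [[0,0,0],[0,0,11],1]
    - [[0,0,0],[0,0,11],1]
    - [[0,0,0],[0,0,10],1]
    - [[0,0,0],[0,0,11],1]
    - [[0,0,0],[0,0,0],0]
    - [[0,0,0],[0,0,0],0]
    - [[0,0,0],[0,0,0],0]
    - [[0,0,0],[0,0,0],0]
    - [[0,0,0],[0,0,0],0]
    - [[0,0,0],[0,0,0],0]
    - [[0,0,0],[0,0,0],0]
  grip_force: 60

```text
time: 19.7
tcp_pos: [0.6123, 0.292, 0.0475]
ee_rot: [3.139, 0.001, 1.167]
ft_force: [0.4, 0.1, 1.0]
gripper_width: 0.0226
```

```bash
cat > k.py <<'E'
from h import *
st(); p,R,_=cur(); np.save('gblock.npy',np.r_[p,R.as_euler('xyz')])
up=np.array([-.8285,.0,.56]); n=np.array([.56,0,.8285]); yv=np.array([0,-1.,0])
C=np.array([.5815,.0085,.0866]) # strip centre
Q=frame(-n,[0,1,0])
hb=p[2]-.008  # TCP above sole
def at(y,gap): return C+yv*y+n*(hb+gap)
print('hb',hb)
mid=R*Rot.from_rotvec((R.inv()*Q).as_rotvec()*.3)
q=plan([(p+[0,0,.14],R,5),([.60,.12,.26],mid,4),(at(.07,.06),Q,6)],g=0)
E
python3 k.py
```

```text
t 19.7 p [0.6123 0.292  0.0475] rpy [3.139e+00 1.000e-03 1.167e+00] z [ 0. -0. -1.] x [ 0.39  0.92 -0.  ] j [ 0.27  0.8   1.16 -0.    1.19 -0.89] F [0.4 0.1 1. ] w 0.0226
hb 0.03952491956264709
15 [[[0,0,0],[0,0,-28],0],[[0,0,0],[0,0,-28],0],[[0,0,0],[0,0,-28],0],[[0,0,0],[0,0,-28],0],[[0,0,0],[0,0,-28],0],[[3,-1,-2],[-41,14,-18],0],[[2,0,-1],[-41,12,-18],0],[[3,-1,-2],[-42,11,-19],0],[[2,0,-2],[-42,8,-18],0],[[4,-1,-3],[-27,17,13],0],[[4,-1,-2],[-28,16,13],0],[[4,0,-3],[-28,16,11],0],[[4,-1,-2],[-29,16,11],0],[[4,-1,-3],[-29,15,10],0],[[4,-1,-3],[-30,14,10],0]]
end [ 0.6371 -0.0618  0.1691] [-2.542e+00 -2.000e-03  1.580e+00]
```

Call:
jog_arm:
  targets:
    - [[0,0,0],[0,0,-28],0]
    - [[0,0,0],[0,0,-28],0]
    - [[0,0,0],[0,0,-28],0]
    - [[0,0,0],[0,0,-28],0]
    - [[0,0,0],[0,0,-28],0]
    - [[3,-1,-2],[-41,14,-18],0]
    - [[2,0,-1],[-41,12,-18],0]
    - [[3,-1,-2],[-42,11,-19],0]
    - [[2,0,-2],[-42,8,-18],0]
    - [[4,-1,-3],[-27,17,13],0]
    - [[4,-1,-2],[-28,16,13],0]
    - [[4,0,-3],[-28,16,11],0]
    - [[4,-1,-2],[-29,16,11],0]
    - [[4,-1,-3],[-29,15,10],0]
    - [[4,-1,-3],[-30,14,10],0]
    - [[0,0,0],[0,0,0],0]
    - [[0,0,0],[0,0,0],0]

```text
time: 21.82
tcp_pos: [0.6372, -0.0612, 0.1693]
ee_rot: [-2.543, -0.002, 1.58]
ft_force: [0.4, 0.6, -1.0]
gripper_width: 0.0228
```

```bash
cat > l.py <<'E'
from h import *
st(); p,R,s=cur()
n=np.array([.56,0,.8285]); C=np.array([.5815,.0085,.0866]); d=p-C
print('Fn',np.array(s['ft_force'])@n,'strip x',d@[-.8285,0,.56],'y',-d[1],'gap',d@n-.0395,'ztilt',np.degrees(np.arccos(-R.as_matrix()[:,2]@n)), 'slope',np.degrees(np.arctan2(-R.as_matrix()[0,2],-R.as_matrix()[2,2])))
E
python3 l.py; python3 look.py pics/slab.png 190 90 140 140 200 130 130 130
```

```text
t 21.82 p [ 0.6372 -0.0612  0.1693] rpy [-2.543e+00 -2.000e-03  1.580e+00] z [-0.56 -0.   -0.83] x [-0.01  1.    0.  ] j [-0.22  1.08  0.42 -0.16  2.22 -1.86] F [ 0.4  0.6 -1. ] w 0.0228
Fn -0.5849294767291553 strip x 0.0001844236540353308 y 0.06974407252095094 gap 0.06020001743537189 ztilt 0.2313565580375516 slope 34.285452197019175
t 21.82 p [ 0.6372 -0.0612  0.1693] rpy [-2.543e+00 -2.000e-03  1.580e+00] z [-0.56 -0.   -0.83] x [-0.01  1.    0.  ] j [-0.22  1.08  0.42 -0.16  2.22 -1.86] F [ 0.4  0.6 -1. ] w 0.0228
```

View pics/slab.png

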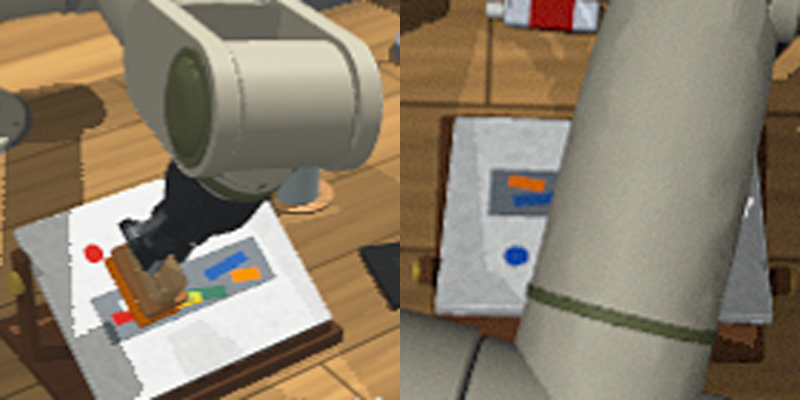

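The scene half shows the block held over the strip's red-mark end, its orange sole parallel to the slab. The red dot is beside it at (93,254).

Call:
jog_arm:
  targets:
    - [[0,0,0],[0,0,20],0]
    - [[0,0,0],[0,0,16],0]
    - [[0,0,0],[0,0,10],0]
    - [[0,0,0],[0,0,6],0]
    - [[0,0,0],[0,0,0],0]
    - [[0,0,0],[0,0,0],0]

```text
time: 22.68
tcp_pos: [0.608, -0.0619, 0.1267]
ee_rot: [-2.543, -0.002, 1.58]
ft_force: [1.2, 0.2, -1.8]
gripper_width: 0.0223
```

```bash
python3 l.py
```

```text
t 22.68 p [ 0.608  -0.0619  0.1267] rpy [-2.543e+00 -2.000e-03  1.580e+00] z [-0.56 -0.   -0.83] x [-0.01  1.    0.  ] j [-0.23  0.99  0.7  -0.15  2.03 -1.84] F [ 1.2  0.2 -1.8] w 0.0223
Fn -0.776386891011459 strip x 0.0004831650833525568 y 0.07039653888229587 gap 0.008606084140510548 ztilt 0.24460358856917008 slope 34.278568098498404
```

Call:
jog_arm:
  targets:
    - [[0,0,0],[0,0,2],0]
    - [[0,0,0],[0,0,2],0]
    - [[0,0,0],[0,0,1],0]
    - [[0,0,0],[0,0,0],0]
    - [[0,0,0],[0,0,0],0]

```text
time: 23.3
tcp_pos: [0.605, -0.062, 0.1221]
ee_rot: [-2.542, -0.002, 1.58]
ft_force: [0.7, 0.4, -2.2]
gripper_width: 0.0227
```

```bash
python3 l.py
```

```text
t 23.3 p [ 0.605  -0.062   0.1221] rpy [-2.542e+00 -2.000e-03  1.580e+00] z [-0.56 -0.   -0.83] x [-0.01  1.    0.  ] j [-0.23  0.99  0.73 -0.15  2.01 -1.84] F [ 0.7  0.4 -2.2] w 0.0227
Fn -1.4274406924429497 strip x 0.00041730300817041817 y 0.07054868178296367 gap 0.0030068053920968493 ztilt 0.2833464865525023 slope 34.33599760887787
```

Call:
jog_arm:
  targets:
    - [[0,0,0],[0,0,2],0]
    - [[0,0,0],[0,0,2],0]
    - [[0,0,0],[0,0,1],0]
    - [[0,0,0],[0,0,0],0]
    - [[0,0,0],[0,0,0],0]

```text
time: 23.92
tcp_pos: [0.6023, -0.0621, 0.1181]
ee_rot: [-2.543, -0.002, 1.58]
ft_force: [3.5, -0.4, -0.4]
gripper_width: 0.0231
```

```bash
python3 l.py
```

```text
t 23.93 p [ 0.6023 -0.0621  0.1181] rpy [-2.543e+00 -2.000e-03  1.580e+00] z [-0.56 -0.   -0.83] x [-0.01  1.    0.  ] j [-0.23  0.98  0.75 -0.15  2.   -1.84] F [ 3.5 -0.4 -0.4] w 0.0231
Fn 1.6019106890774413 strip x 0.0004187434890633489 y 0.0705961731406852 gap -0.0018014681720129946 ztilt 0.262493118632559 slope 34.305880810643
```

Call:
jog_arm:
  targets:
    - [[0,0,0],[0,0,1],0]
    - [[0,0,0],[0,0,1],0]
    - [[0,0,0],[0,0,1],0]
    - [[0,0,0],[0,0,0],0]
    - [[0,0,0],[0,0,0],0]

```text
time: 24.55
tcp_pos: [0.6005, -0.0621, 0.1155]
ee_rot: [-2.543, -0.002, 1.58]
ft_force: [4.5, -1.2, 1.5]
gripper_width: 0.0225
```

```bash
python3 l.py
```

```text
t 24.55 p [ 0.6005 -0.0621  0.1155] rpy [-2.543e+00 -2.000e-03  1.580e+00] z [-0.56 -0.   -0.83] x [-0.01  1.    0.  ] j [-0.23  0.98  0.76 -0.15  1.99 -1.83] F [ 4.5 -1.2  1.5] w 0.0225
Fn 3.7429514983447 strip x 0.0004195400352652763 y 0.07063180033683983 gap -0.0049318658778411475 ztilt 0.26776389108884396 slope 34.31293574617988
```

Call:
jog_arm:
  targets:
    - [[0,0,0],[2,0,0],0]
    - [[0,0,0],[4,0,0],0]
    - [[0,0,0],[5,0,0],0]
    - [[0,0,0],[5,0,0],0]
    - [[0,0,0],[5,0,0],0]
    - [[0,0,0],[5,0,0],0]
    - [[0,0,0],[5,0,0],0]
    - [[0,0,0],[5,0,0],0]
    - [[0,0,0],[5,0,0],0]
    - [[0,0,0],[5,0,0],0]
    - [[0,0,0],[5,0,0],0]
    - [[0,0,0],[5,0,0],0]
    - [[0,0,0],[5,0,-1],0]
    - [[0,0,0],[5,0,0],0]

```text
time: 26.3
tcp_pos: [0.6004, 0.0043, 0.1163]
ee_rot: [-2.542, -0.002, 1.58]
ft_force: [2.5, -2.5, 1.4]
gripper_width: 0.0227
```

```bash
python3 l.py
```

```text
t 26.3 p [0.6004 0.0043 0.1163] rpy [-2.542e+00 -2.000e-03  1.580e+00] z [-0.56 -0.   -0.83] x [-0.01  1.    0.  ] j [-0.15  0.97  0.77 -0.09  1.99 -1.74] F [ 2.5 -2.5  1.4] w 0.0227
Fn 2.5174291705241982 strip x 0.0010102044813453104 y 0.0041586524239726735 gap -0.004287632706030921 ztilt 0.2923397586933202 slope 34.34659633567192
```

Call:
jog_arm:
  targets:
    - [[0,0,0],[5,0,0],0]
    - [[0,0,0],[5,0,0],0]
    - [[0,0,0],[5,0,0],0]
    - [[0,0,0],[5,0,0],0]
    - [[0,0,0],[5,0,0],0]
    - [[0,0,0],[5,0,0],0]
    - [[0,0,0],[5,0,0],0]
    - [[0,0,0],[5,0,0],0]
    - [[0,0,0],[5,0,0],0]
    - [[0,0,0],[5,0,0],0]
    - [[0,0,0],[5,0,0],0]
    - [[0,0,0],[5,0,0],0]
    - [[0,0,0],[5,0,0],0]
    - [[0,0,0],[5,0,0],0]
    - [[0,0,0],[3,0,0],0]
    - [[0,0,0],[0,0,0],0]
    - [[0,0,0],[0,0,0],0]

```text
time: 28.42
tcp_pos: [0.5997, 0.0771, 0.1164]
ee_rot: [-2.542, -0.002, 1.58]
ft_force: [3.3, -0.8, 2.5]
gripper_width: 0.0229
```

```bash
python3 l.py
cat > n.py <<'E'
from h import *
p,R,_=cur(); v=np.load('gblock.npy'); P0=v[:3]; R0=Rot.from_euler('xyz',v[3:]); P0[:2]+=np.array([-.004,0]) # pad middle
n=-R.as_matrix()[:,2]
mid=R*Rot.from_rotvec((R.inv()*R0).as_rotvec()*.4)
plan([(p+n*.03,R,3),([.62,.14,.22],mid,4),(P0+[0,0,.12],R0,6),(P0+[0,0,.02],R0,4)],g=0)
E
python3 n.py
```

```text
t 28.43 p [0.5997 0.0771 0.1164] rpy [-2.542e+00 -2.000e-03  1.580e+00] z [-0.56 -0.   -0.83] x [-0.01  1.    0.  ] j [-0.05  0.98  0.75 -0.04  2.01 -1.64] F [ 3.3 -0.8  2.5] w 0.0229
Fn 3.93515304711727 strip x 0.001639434111372846 y -0.06860289074473094 gap -0.004586540218183131 ztilt 0.277310479887969 slope 34.34874274096646
17 [[[0,0,0],[0,0,-10],0],[[0,0,0],[0,0,-10],0],[[0,0,0],[0,0,-10],0],[[-3,1,2],[16,-10,-17],0],[[-4,0,3],[15,-10,-17],0],[[-3,1,2],[16,-10,-18],0],[[-4,1,2],[15,-9,-18],0],[[-3,1,2],[25,-3,10],0],[[-4,0,3],[25,-4,10],0],[[-3,1,2],[24,-6,9],0],[[-3,1,2],[24,-7,10],0],[[-4,0,3],[23,-8,10],0],[[-3,1,2],[23,-11,9],0],[[0,0,0],[0,0,25],0],[[0,0,0],[0,0,25],0],[[0,0,0],[0,0,25],0],[[0,0,0],[0,0,25],0]]
end [0.6084 0.2918 0.0674] [ 3.140e+00 -2.000e-03  1.166e+00]
```

Call:
jog_arm:
  targets:
    - [[0,0,0],[0,0,-10],0]
    - [[0,0,0],[0,0,-10],0]
    - [[0,0,0],[0,0,-20],0]
    - [[-3,1,2],[16,-10,-17],0]
    - [[-4,0,3],[15,-10,-17],0]
    - [[-3,1,2],[16,-10,-18],0]
    - [[-4,1,2],[15,-9,-18],0]
    - [[-3,1,2],[25,-3,10],0]
    - [[-4,0,3],[25,-4,10],0]
    - [[-3,1,2],[24,-6,9],0]
    - [[-3,1,2],[24,-7,10],0]
    - [[-4,0,3],[23,-8,10],0]
    - [[-3,1,2],[23,-11,9],0]
    - [[0,0,0],[0,0,25],0]
    - [[0,0,0],[0,0,25],0]
    - [[0,0,0],[0,0,25],0]
    - [[0,0,0],[0,0,20],0]
    - [[0,0,0],[0,0,0],0]
    - [[0,0,0],[0,0,0],0]

```text
time: 30.8
tcp_pos: [0.6142, 0.2918, 0.0812]
ee_rot: [3.14, -0.002, 1.166]
ft_force: [-0.1, 0.0, -1.3]
gripper_width: 0.0224
```

```bash
cat > o.py <<'E'
from h import *
st(); v=np.load('gblock.npy'); P0=v[:3]; R0=Rot.from_euler('xyz',v[3:]); P0[:2]+=np.array([-.004,0])
plan([(P0+[0,0,.0005],R0,5)],g=0)
E
python3 o.py
```

```text
t 30.8 p [0.6142 0.2918 0.0812] rpy [ 3.140e+00 -2.000e-03  1.166e+00] z [ 0.  0. -1.] x [0.39 0.92 0.  ] j [ 0.27  0.76  1.12  0.    1.25 -0.89] F [-0.1  0.  -1.3] w 0.0224
5 [[[0,0,0],[0,-1,7],0],[[0,0,0],[-1,-1,6],0],[[0,0,0],[0,-1,7],0],[[0,0,0],[-1,-1,7],0],[[0,0,0],[0,-2,6],0]]
end [0.608  0.2924 0.0482] [ 3.140e+00 -2.000e-03  1.166e+00]
```

Call:
jog_arm:
  targets:
    - [[0,0,0],[0,-1,7],0]
    - [[0,0,0],[-1,-1,6],0]
    - [[0,0,0],[0,-1,7],0]
    - [[0,0,0],[-1,-1,7],0]
    - [[0,0,0],[0,-2,6],0]
    - [[0,0,0],[0,0,0],0]
    - [[0,0,0],[0,0,0],0]

```text
time: 31.68
tcp_pos: [0.6079, 0.2922, 0.048]
ee_rot: [3.14, -0.002, 1.166]
ft_force: [-1.4, -1.6, 0.7]
gripper_width: 0.0227
```

Call:
jog_arm:
  targets:
    - [[0,0,0],[0,0,0],0.7]
    - [[0,0,0],[0,0,0],1]
    - [[0,0,0],[0,0,0],1]
    - [[0,0,0],[0,0,0],1]
    - [[0,0,0],[0,0,0],1]
    - [[0,0,0],[0,0,-15],1]
    - [[0,0,0],[0,0,-30],1]
    - [[0,0,0],[0,0,-40],1]
    - [[0,0,0],[0,0,-40],1]
    - [[0,0,0],[0,0,0],1]
    - [[0,0,0],[0,0,0],1]

```text
time: 33.05
tcp_pos: [0.6073, 0.292, 0.1724]
ee_rot: [3.14, -0.001, 1.166]
ft_force: [0.3, -0.3, -0.6]
gripper_width: 0.0856
```

```bash
cat > z.py <<'E'
from h import *
st()
f=grab('wrist');S=grab('scene');T=grab('top')
def c(f,x,y,w,h): return cv2.resize(f['img'][y:y+h,x:x+w],(400,300),interpolation=cv2.INTER_CUBIC)
cv2.imwrite('pics/end.png',np.vstack([np.hstack([cv2.resize(f['img'],(400,300)),c(S,250,100,160,120)]),np.hstack([c(S,80,130,160,120),c(T,120,150,320,150)])]))
import pickle; pickle.dump(f,open('W3.pkl','wb'))
E
python3 z.py
```

```text
t 33.05 p [0.6073 0.292  0.1724] rpy [ 3.140e+00 -1.000e-03  1.166e+00] z [ 0.  0. -1.] x [0.39 0.92 0.  ] j [ 0.27  0.68  1.04  0.    1.43 -0.89] F [ 0.3 -0.3 -0.6] w 0.0856
```

View pics/end.png

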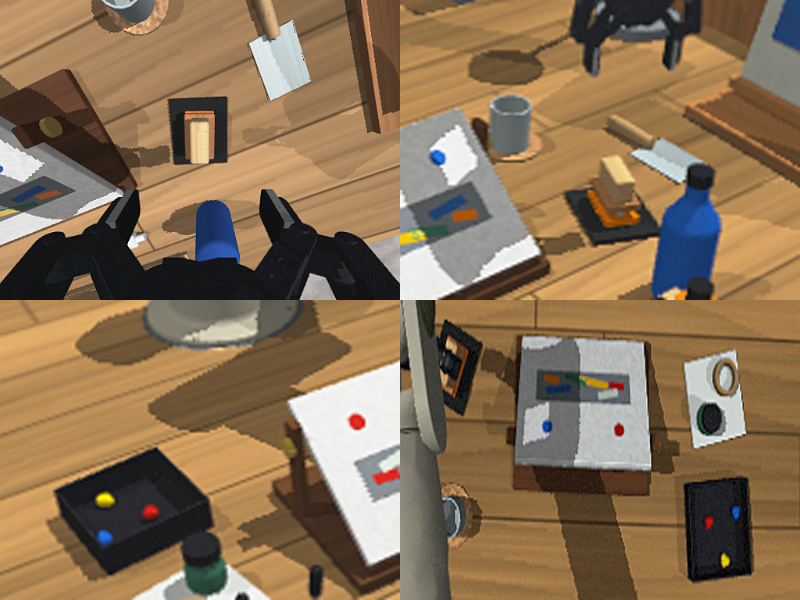

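The wrist and scene views show the block upright in the middle of its pad, at (199,130) and (613,190). The pot is upright on its coaster at (510,125). All three lumps lie in the tray at (105,500), (151,512) and (105,537).

```bash
python3 -c "
from h import *
env.job_done(); st()"
```

```text
the job is handed in; nothing more can be done
the job is handed in; nothing more can be done
```

The job is done and was handed in after about 33 s on the robot's clock; no verdict was reported.

**Pot:** I gripped it at 45°, tipped it about 135° over the tray, and set it back where it stood. The last pictures show all three lumps in the tray and the pot upright on its coaster.

**Rub:** I took the block by its handle and rubbed at about 40 mm/s, from about 70 mm on the red side to 69 mm on the blue side, without lifting off. The readings at the start, middle and end give roughly 4–5 N on the slab once the block's weight is allowed for. The force in between was not recorded. The block stayed within 2 mm of the strip's centre line, and the tool within 0.3° of the measured slope of about 34°.

**Block:** It stands upright on its pad, released, aimed at the middle, with the gripper open about 12 cm above it.

**Checks that disagreed or were left out:**
- **Height and position:** Two-view heights came out 0.5–3 mm above the text's values. The two measurements of the handle's position differed by 4 mm, so I used a value between them.
- **Slab and bystanders:** I judged these only by eye in the last picture and saw no change; I did not measure them again.

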